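Switch on and jog the drill's coolant pump

ROBOT

A 6-joint arm with a two-finger parallel gripper is mounted at the origin on the work surface. World frame = base frame: x ahead of the robot, y to its left, z up, the work surface at z = 0. Lengths are in m, angles in degrees, forces in N, time in s.
With the tool pointing down it reaches from about 0.4 to 0.825 m from the base axis. Payload 7 kg.
Tool frame: the origin (TCP) lies at the very end of the fingers, on their centre line; the grasp point (between the pads) lies 19 mm behind it (ctrl.grip_point_offset is the distance from the TCP to the grasp point, in m); x points along the fingers, z is the direction in which the jaws open and shut, and the axes are right-handed (so a half turn about x gives the same grasp; the last joint's range is limited). The gripper opens to 88 mm and grips with 3 to 60 N. Pads are 19 mm wide; open, the fingers measure 130 mm over their backs; the gripper's body (78 mm by 193 mm) begins 47 mm behind the grasp point.
Start: joints at [81.767, 20.546, 0.682, 0, -70.136, -16.507], TCP at [0.282, 0.613, 0.199] pointing down, gripper open.
Joint ranges: [-176.03, 176.03], [-82.01, 121.73], [-58.28, 71.71], [-173.87, 95.51], [-174.79, -0.11], [-173.66, 173.66]. Speed limits (degrees/s): [136.94, 136.94, 172.46, 180, 180, 180].

INTERFACE

Orientations are given as [roll, pitch, yaw] about the fixed x, y, z axes, in that order (R = Rz(yaw) Ry(pitch) Rx(roll)).
In Python, from plant import get_obs, snapshot, calibration, close_job, ctrl gives the robot as it stands.
- The arm moves only by the tool move_arm, never from a script. Its argument "commands" is a list that holds one entry, the list of rows, each a list of 4 numbers: the shift along the tool's x, y, z in cm, then the turn about the tool's x in rad. In form: [[[dx, dy, dz, spin], ...]]. A call has 1 to 8 rows; each row shifts and turns the commanded pose from where the row before left it, along the tool's axes as they then stand; what a row does not reach is not made up. A row lasts 1/10 s, in which the tool goes at most 50 mm and 8.59 degrees, less where a joint would pass 70% of its speed; a pose out of reach is approached as far as the arm can. A call with a gripper value outside its range is refused whole. "jaw" is the finger opening in cm, from 0 to 8.76, set as the call begins (left out, the last holds). The fingers move at their own pace and stop on an object; the grip force is fixed at half the most. Time passes only in rows, so rows that do not move let the fingers close. It gives the time, the measured TCP pose, the force and the opening at its end, in the units of the state.
- get_obs(): the state, without advancing time (a new reading comes with each control period).
- snapshot(name): name is "scene" or "top" or "wrist"; returns (picture, depth): 420x560x3 uint8, red, green, blue; 420x560 float32, m along the optical axis (not along the pixel's ray), 0 where there is no reading.
- calibration(name): a dict with "mtx" (3x3 intrinsics, pixels), "T" (4x4, takes a point from camera to world coordinates); the wrist camera has in their place "tool_from_camera" (4x4, takes a point from camera to tool coordinates, whose origin is the TCP and whose axes are the tool frame's). Camera axes: x right, y up, looking along -z (the intrinsics and any distortion apply to the point x, -y, -z); pixel columns grow to the right and rows downward; lengths in m; the calibration is good to about 2 mm. A picture is of the moment at which its call begins: read the wrist's pose just before it. calibration takes no time and is no camera call.
- close_job(): hands the job in, once; it reports no verdict.
The state is a dict: "clock": time; "joint_pos": joint angles; "qvel": joint speeds; "tau": joint torques, N m; "tool_pos": TCP position; "orientation": TCP orientation; "force": force on the tool from outside, world axes, zero at the start; "moment": the same for the moment, N m; "opening": finger opening in m.
Only numpy, scipy, OpenCV 4.12 (cv2) and the standard library are available. Lean on these libraries where they do the work, as an engineer would, in place of code of your own. Each camera call takes 0.05 s, during which the arm holds its last target. There are 200 camera calls.

TASK

Prime the coolant of the pillar drill at its grey control box, pressing with the closed fingertips: press down the raised, white-striped half of the orange rocker to switch the box fully on, then push the blue button fully in so that it stays in, and only then press the green button fully down and keep it down; the program finishes while the fingers still hold the green button down. Do not press the red or the black button, and do not pick up, push aside or knock over any of the loose things on and around the box.

Things in the scene. Friction and masses are not known exactly. Their poses are not given: they have to be found in the camera images.
- console: grey steel control box fixed to the bench, 250 (x) x 290 (y) x 75 mm high, flat level top; origin at the centre of its underside, at bench height; turned up to 0.3 rad. On top, fixed and squared up with it, two rows of three controls 85 to 88 mm apart: orange rocker, blue, green, red and black buttons, amber lamp (25 mm high); which is where changes from run to run.
- rocker_base: black rocker housing, 74 (x) x 48 (y) x 16 mm high, on the box's top face; origin at the centre of its underside. It has the same heading as the box. The rocker pivots over its centre, about its y axis, 22 mm above the origin.
- rocker (a joint): orange rocker of two flat halves, each 33 mm long (x) and 36 mm wide. 0 rad = off: the white-striped half (+x side, away from the robot) slopes up at 0.30 rad; 0.30 = fully on: the striped half is pressed level, its top 25 mm above the box's top face. Starts within 0.04 of off. Some 2 to 4 N on the striped half moves it; it stays where it is left.
- rocker_on (a point): point on the upper face of the rocker's striped half, on the stripe, 21 mm from the pivot: the place to press; it moves down some 6 mm from off to on. Only its position matters.
- blue (a joint): travel of the blue push button in m: 0 = out, 0.008 = fully in. It takes about 3 N to push and stays where it is left (no spring back); it starts within 0.0015 of out.
- blue_top (a point): centre of the top face of the blue button. The cap is 34 mm across and its top stands 24 mm above the box's top face when up; it goes straight down 8 mm.
- green_base: the green button with its round steel housing (50 mm across, 12 mm high) on the box's top face; origin at the centre of its underside.
- green (a joint): travel of the green spring button in m: 0 = up, 0.008 = fully down, which takes 6 N; it springs up when let go.
- green_top (a point): centre of the top face of the green button. The cap is 34 mm across and its top stands 24 mm above the box's top face when up; it goes straight down 8 mm.
- red (a joint): travel of the red stop button (cap 40 mm across in a yellow housing, top 24 mm above the box's top face) in m: 0 = up, 0.008 = down. To be left alone.
- black (a joint): travel of the black spring button (size as the green one) in m: 0 = up, 0.008 = down. To be left alone.
- bushing: loose brass bushing, 28 mm across, 22 mm high, standing on the black mat at the far edge of the control box; origin at the centre of its underside. A bystander.
- chuckkey: loose steel chuck key lying on the same black mat, 80 mm long, cross bar 70 mm, 13 mm thick; origin on its underside near the middle, x along its stem. A bystander.
- spraycan: loose blue and yellow spray can, 52 mm across, 150 mm tall, upright on the bench left of the box; origin at the centre of its base, z up. A bystander.
- billet: loose upright aluminium round, 40 mm across, 80 mm tall, on the bench right of the box; origin at the centre of its base. A bystander.
- tapcase: loose flat red case of taps, 110 x 70 x 28 mm, on the bench right of the box; origin at the centre of its underside. A bystander.
- arbor: loose stepped steel arbor, foot 36 mm across, 75 mm tall, upright on the bench left of the box; origin at the centre of its foot. A bystander.

How it is judged:
By the outcome, as a careful person would: the job done as asked, in the order asked, and still so for the second after the job is handed in, while the arm keeps its last pose, push and grip.
It also fails if it takes over 43 s, if anything falls off the work surface, if the arm or the gripper's body presses on something with over 40 N, if the wrist force passes 120 N, or if a joint passes its speed limit or range.

## Working session

There is one attempt and no reset: what is moved stays moved. The work goes in short steps, Python scripts to look and compute and a tool call to move; the robot and the scene stay as the last step left them, time stands still between calls to the robot, and variables do not carry over. Pictures are saved under pics/ and viewed, about 8 in all and at most 12, crops included, and the job is handed in when it is done.

Besides the shell and the picture viewer there is one more tool, called after ">>>" as name([rows], argument=value, ...), one row to a line, values as JSON. move_arm: Moves the arm, as the interface text tells. Its arguments: {"type":"object","properties":{"commands":{"type":"array"},"jaw":{"type":"number"}},"required":["commands"]}

```bash
mkdir -p pics; ls
python3 - <<'E'
from plant import *
import cv2,numpy as np
print(get_obs())
for n in("scene","top"):
    im,d=snapshot(n); c=calibration(n); print(n,c)
    cv2.imwrite(f"pics/{n}0.png",im[:,:,::-1]); np.save(f"pics/{n}0.npy",d)
print(calibration("wrist"))
E
```

```text
pics
{'clock': 0.0, 'joint_pos': array([ 8.17656979e+01,  2.05923546e+01,  6.32385840e-01, -1.93640138e-02,
       -7.01354093e+01, -1.65072533e+01]), 'qvel': array([ 0.07779831, -0.02958284, -0.08914395,  0.05596627,  0.02388403,
       -0.03421566]), 'tau': array([ 5.00635906e-04, -5.82717168e+01,  2.93061858e+01,  6.99752882e+00,
        6.89646535e-03, -1.58378393e-04]), 'tool_pos': array([0.28230909, 0.61253031, 0.19840418]), 'orientation': array([   5.7035973 ,   89.90289978, -109.04455305]), 'force': array([-0.46436359,  0.38613052, -0.44667489]), 'moment': array([-0.00305986,  0.01728309, -0.01537709]), 'opening': 0.0878409881563078}
scene {'mtx': array([[507.63715656,   0.        , 274.21782681],
       [  0.        , 507.63715656, 212.82262626],
       [  0.        ,   0.        ,   1.        ]]), 'T': array([[-0.05934069, -0.81497312,  0.57645251,  1.21121081],
       [ 0.99822993, -0.05073779,  0.03102721,  0.08335425],
       [ 0.00396158,  0.57727333,  0.81654137,  1.00571812],
       [ 0.        ,  0.        ,  0.        ,  1.        ]])}
top {'mtx': array([[400.708795
[... 212 characters left out ...]
0.99941522,  0.03079652,  0.01485908,  0.03547779],
       [ 0.01670275,  0.06050031,  0.99802842,  1.13872483],
       [ 0.        ,  0.        ,  0.        ,  1.        ]])}
{'mtx': array([[307.88871679,   0.        , 280.40392164],
       [  0.        , 307.88871679, 213.06305079],
       [  0.        ,   0.        ,   1.        ]]), 'tool_from_camera': array([[-5.95658610e-04,  2.82901184e-01, -9.59148876e-01,
        -1.85086471e-01],
       [ 4.94984727e-04,  9.59149012e-01,  2.82900916e-01,
         7.57427581e-02],
       [ 9.99999700e-01, -3.06251678e-04, -7.11357132e-04,
        -3.70635936e-04],
       [ 0.00000000e+00,  0.00000000e+00,  0.00000000e+00,
         1.00000000e+00]])}
```

```bash
cd pics; python3 -c "
import cv2,numpy as np
a=cv2.imread('top0.png');b=cv2.imread('scene0.png')
cv2.imwrite('both.png',cv2.resize(np.hstack([a,b]),(800,300),interpolation=cv2.INTER_AREA))"
```

```text
(no output)
```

View pics/top0.png

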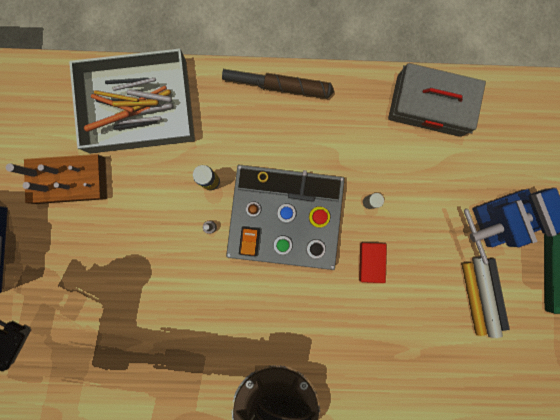

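View pics/scene0.png

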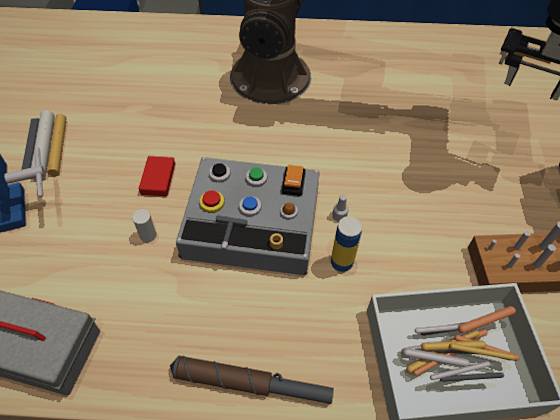

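Both views show the box with the near row, left to right, rocker (top 249,241), green (283,245) and black (316,249). The far row is amber lamp (253,210), blue (286,213) and red (319,217). The can and arbor stand left of the box; the billet and case are on the right. Next I triangulate the controls.

```bash
cat > h.py <<'E'
import cv2,numpy as np
from plant import *
def ray(T,K,uv):
    d=np.array([(uv[0]-K[0,2])/K[0,0],-(uv[1]-K[1,2])/K[1,1],-1.]); return T[:3,3],T[:3,:3]@d
def plane(T,K,uv,z):
    o,d=ray(T,K,uv); return o+d*(z-o[2])/d[2]
def tri(r1,r2):
    (a,u),(b,v)=r1,r2; s=np.linalg.lstsq(np.c_[u,-v],b-a,rcond=None)[0]
    p,q=a+s[0]*u,b+s[1]*v; return (p+q)/2,np.linalg.norm(p-q)
HUE={'blue':(100,130),'green':(50,85),'orange':(8,18)}
def blob(im,col,c,r=16,smin=130,vmin=90):
    h=cv2.cvtColor(im,cv2.COLOR_RGB2HSV); lo,hi=HUE[col]
    m=cv2.inRange(h,(lo,smin,vmin),(hi,255,255)); w=np.zeros_like(m); cv2.circle(w,tuple(int(x) for x in c),r,255,-1); m&=w
    cs,_=cv2.findContours(m,cv2.RETR_EXTERNAL,cv2.CHAIN_APPROX_NONE); k=max(cs,key=cv2.contourArea)
    return cv2.minAreaRect(k) if col=='orange' else cv2.fitEllipse(cv2.convexHull(k))
E
python3 - <<'E'
from h import *
G={'blue':((286,213),(250,205)),'green':((283,245),(257,174)),'orange':((249,241),(293,177))}
ims={n:cv2.imread(f'pics/{n}0.png')[:,:,::-1].copy() for n in('top','scene')}
ct,cs=calibration('top'),calibration('scene')
for k,(a,b) in G.items():
    ea=blob(ims['top'],k,a);eb=blob(ims['scene'],k,b)
    print(k,ea,eb,*tri(ray(ct['T'],ct['mtx'],ea[0]),ray(cs['T'],cs['mtx'],eb[0])))
    print('  plane',plane(ct['T'],ct['mtx'],ea[0],.099),plane(cs['T'],cs['mtx'],eb[0],.099))
for n,c,pts in(('top',ct,[(239,166),(346,178),(334,270),(228,258)]),):
    print([plane(c['T'],c['mtx'],p,.075)[:2].round(3) for p in pts])
E
```

```text
blue ((286.0796203613281, 212.58775329589844), (11.586514472961426, 12.100666999816895), 74.98040008544922) ((249.55795288085938, 202.44107055664062), (11.513681411743164, 13.94569206237793), 93.01893615722656) [ 0.54262258 -0.00962628  0.09385367] 0.0034399111685382206
  plane [ 0.54254223 -0.01111298  0.099     ] [ 0.54633371 -0.00738942  0.099     ]
green ((282.4008483886719, 245.03964233398438), (11.229318618774414, 11.61620807647705), 54.54058837890625) ((255.76785278320312, 172.7954559326172), (10.339315414428711, 12.666966438293457), 91.01435852050781) [ 0.45813983 -0.00240942  0.09617418] 0.003319026575022635
  plane [ 0.4583677  -0.00395897  0.099     ] [ 0.46041316 -0.00048823  0.099     ]
orange ((248.59405517578125, 241.55941772460938), (14.030025482177734, 25.47295379638672), 5.710592269897461) ((293.2799987792969, 175.5399932861328), (16.54629898071289, 21.0717830657959), 8.130102157592773) [0.46474216 0.08503595 0.10071995] 0.0030298736941483983
  plane [0.46476667 0.08360121 0.099     ] [0.46318143 0.08655325 0.099     ]
[array([0.664, 0.117]), array([ 0.641, -0.17 ]), array([ 0.396, -0.143]), array([0.419, 0.137])]
```

```bash
cat >> h.py <<'E'
from scipy.spatial.transform import Rotation as Ro
def R(o): return Ro.from_euler('xyz',o['orientation'],degrees=True).as_matrix()
def need(tgt,head=-0.083):
    "shift in tool axes (cm) to tgt, and spin (rad) to put tool z on +-box y"
    o=get_obs(); M=R(o); y=np.array([-np.sin(head),np.cos(head),0]); v=M.T@y
    s=[np.arctan2(-sg*v[1],sg*v[2]) for sg in(1,-1)]
    print('clk',round(o['clock'],2),'tcp',o['tool_pos'].round(4),'F',o['force'].round(1),'J',o['joint_pos'].round(1))
    print('axes\n',M.round(3)); print('shift cm',(M.T@(np.array(tgt)-o['tool_pos'])*100).round(2),'spin',np.round(s,3))
E
python3 -c "
from h import *
need([.47,.04,.25])"
```

```text
clk 0.1 tcp [0.2823 0.6126 0.1985] F [-0.2  0.2  0.4] J [ 81.8  20.6   0.6  -0.  -70.1 -16.5]
axes
 [[-0.001  0.908 -0.419]
 [-0.001 -0.419 -0.908]
 [-1.     0.     0.001]]
shift cm [-5.08 41.02 44.15] spin [ 2.793 -0.349]
```

>>> move_arm([
  [[-0.6,2.9,3.1,0],[-0.6,2.9,3.1,0],[-0.6,2.9,3.1,0],[-0.6,2.9,3.1,0],[-0.6,2.9,3.1,0],[-0.6,2.9,3.1,0],[-0.6,2.9,3.1,0],[-0.6,2.9,3.1,0]],
], jaw=0)

```text
clock: 0.9
tool_pos: [0.3894, 0.2889, 0.2474]
orientation: [-37.2, 90.0, -151.9]
force: [0.8, 0.6, -0.0]
opening: 0.0292
```

>>> move_arm([
  [[0,2.9,3.2,0],[0,2.9,3.2,0],[0,2.9,3.2,0],[0,2.9,3.2,0],[0,2.9,3.2,0],[0,2.9,3.2,-0.12],[0,0,0,-0.12],[0,0,0,-0.11]],
])

```text
clock: 1.7
tool_pos: [0.467, 0.0418, 0.247]
orientation: [-70.6, 90.0, -165.2]
force: [0.1, 0.3, -0.4]
opening: 0.0005
```

>>> move_arm([
  [[0,0,0,0],[0,0,0,0],[0,0,0,0]],
])

```text
clock: 2.0
tool_pos: [0.4669, 0.0438, 0.2473]
orientation: [-71.2, 90.0, -166.0]
force: [-0.5, -0.3, 0.6]
opening: 0.0002
```

Run:
```python
from h import *
need([.486,.083,.13])
im,d=snapshot('wrist'); cv2.imwrite('pics/w1.png',im[:,:,::-1])
```

```text
clk 2.0 tcp [0.4669 0.0438 0.2473] F [-0.5 -0.3  0.6] J [ 29.5  -1.1 -19.7  -0.  -71.4  55.7]
axes
 [[-0.     0.997 -0.084]
 [-0.    -0.084 -0.997]
 [-1.    -0.     0.   ]]
shift cm [11.73  1.57 -4.07] spin [ 3.141e+00 -1.000e-03]
```

View pics/w1.png

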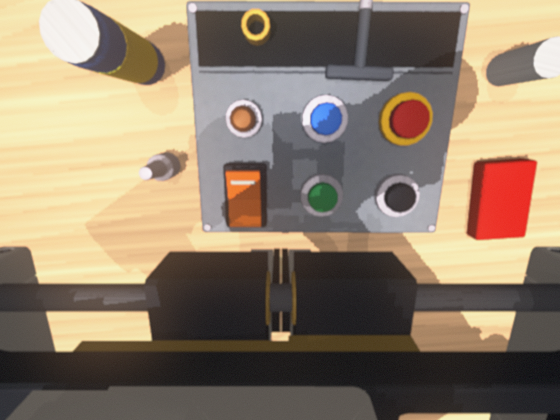

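The wrist view shows the stripe at (243,184), blue at (326,118) and green at (322,197). The closed tips are at about (281,290).

```bash
cat >> h.py <<'E'
def wristT():
    o=get_obs(); T=np.eye(4); T[:3,:3]=R(o); T[:3,3]=o['tool_pos']; c=calibration('wrist'); return T@c['tool_from_camera'],c['mtx']
def stripe(im,c,r=16):
    h=cv2.cvtColor(im,cv2.COLOR_RGB2HSV); m=cv2.inRange(h,(0,0,150),(179,110,255)); w=np.zeros_like(m); cv2.circle(w,c,r,255,-1)
    cs,_=cv2.findContours(m&w,cv2.RETR_EXTERNAL,cv2.CHAIN_APPROX_NONE); return cv2.minAreaRect(max(cs,key=cv2.contourArea))
E
python3 - <<'E'
from h import *
T,K=wristT(); im=cv2.imread('pics/w1.png')[:,:,::-1].copy()
c=calibration('top'); it=cv2.imread('pics/top0.png')[:,:,::-1].copy()
for k,g,t in(('blue',(326,118),(286,213)),('green',(322,197),(283,245)),('orange',(245,198),(249,241))):
    e=blob(im,k,g,40,vmin=50); et=blob(it,k,t)
    print(k,e,'tri',*tri(ray(T,K,e[0]),ray(c['T'],c['mtx'],et[0])),'plane',plane(T,K,e[0],.099))
s=stripe(im,(243,184)); print(s,plane(T,K,s[0],.103))
E
```

```text
blue ((325.6514587402344, 118.37946319580078), (29.762008666992188, 31.56132698059082), 35.09073257446289) tri [ 0.54293204 -0.0117973   0.08039701] 0.0007694406059234757 plane [ 0.54258437 -0.00901698  0.099     ]
green ((322.1097106933594, 193.5125732421875), (18.257638931274414, 24.513294219970703), 84.09710693359375) tri [ 0.45732722 -0.00488512  0.07384887] 6.023283864773645e-05 plane [ 0.46330545 -0.00184394  0.099     ]
orange ((243.3705596923828, 198.0048065185547), (57.18301773071289, 35.08705520629883), 87.87889862060547) tri [0.46530052 0.08451505 0.10052766] 0.0021905543893171 plane [0.46542149 0.08572058 0.099     ]
((243.0, 182.0), (4.0, 24.0), 90.0) [0.48409001 0.08347567 0.103     ]
```

>>> move_arm([
  [[0,0.4,-1.05,0],[0,0.4,-1.05,0],[0,0.4,-1.05,0],[3.2,0.4,-1.0,0],[3.2,0,0,0],[3.2,0,0,0],[2.7,0,0,0],[0,0,0,0]],
])

```text
clock: 2.85
tool_pos: [0.4842, 0.0832, 0.1209]
orientation: [-59.7, 89.6, -154.4]
force: [0.1, 0.2, -0.1]
opening: 0.0005
```

>>> move_arm([
  [[0,0,0,0],[0,0,0,0],[0,0,0,0]],
])

```text
clock: 3.15
tool_pos: [0.4875, 0.0842, 0.1259]
orientation: [121.7, 89.8, 27.1]
force: [0.3, 0.2, 0.6]
opening: 0.0004
```

Run:
```python
from h import *
need([.486,.084,.1])
im,d=snapshot('wrist'); cv2.imwrite('pics/w2.png',im[:,:,::-1])
T,K=wristT(); e=blob(im,'blue',(326,150),60,vmin=50); print(e,plane(T,K,e[0],.099))
a=snapshot('scene')[0]; cv2.imwrite('pics/s2.png',np.hstack([cv2.resize(a[120:260,170:340,::-1],(680,560))]))
```

```text
clk 3.15 tcp [0.4875 0.0842 0.1259] F [0.3 0.2 0.6] J [ 32.6   7.1 -27.7   0.  -55.   52.7]
axes
 [[ 0.002  0.997 -0.082]
 [ 0.001 -0.082 -0.997]
 [-1.     0.002 -0.001]]
shift cm [ 2.59 -0.15  0.04] spin [-3.14e+00  1.00e-03]Traceback (most recent call last):
  File "<stdin>", line 4, in <module>
  File "h.py", line 15, in blob
    return cv2.minAreaRect(k) if col=='orange' else cv2.fitEllipse(cv2.convexHull(k))
                                                    ~~~~~~~~~~~~~~^^^^^^^^^^^^^^^^^^^
cv2.error: OpenCV(4.12.0) /io/opencv/modules/imgproc/src/shapedescr.cpp:361: error: (-201:Incorrect size of input array) There should be at least 5 points to fit the ellipse in function 'fitEllipseNoDirect'
```

View pics/w2.png

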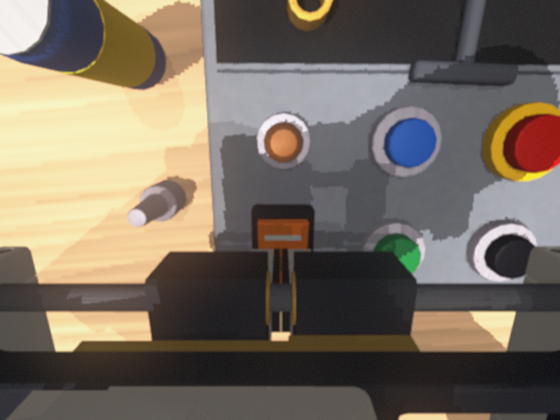

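Here the stripe is at (282,238), blue at (411,141) and the tips just in front of the stripe. I triangulate the two wrist views.

Run:
```python
from h import *
T2,K=wristT(); o=get_obs(); print(o['tool_pos'],o['clock'])
M=np.array([[0,.997,-.084],[0,-.084,-.997],[-1,0,0]]); T1=np.eye(4);T1[:3,:3]=M;T1[:3,3]=[.4669,.0438,.2473];T1=T1@calibration('wrist')['tool_from_camera']
a=cv2.imread('pics/w1.png')[:,:,::-1].copy();b=cv2.imread('pics/w2.png')[:,:,::-1].copy()
s1,s2=stripe(a,(243,184)),stripe(b,(282,238),14); print(s1,s2,'stripe',*tri(ray(T1,K,s1[0]),ray(T2,K,s2[0])),plane(T2,K,s2[0],.105))
b1,b2=blob(a,'blue',(326,118),30,vmin=50),blob(b,'blue',(411,141),40,vmin=50);print(b1,b2,'blue',*tri(ray(T1,K,b1[0]),ray(T2,K,b2[0])),plane(T2,K,b2[0],.098))
```

```text
[0.48723889 0.08405921 0.12570074] 3.2Traceback (most recent call last):
  File "<stdin>", line 5, in <module>
  File "h.py", line 28, in stripe
    cs,_=cv2.findContours(m&w,cv2.RETR_EXTERNAL,cv2.CHAIN_APPROX_NONE); return cv2.minAreaRect(max(cs,key=cv2.contourArea))
                                                                                               ~~~^^^^^^^^^^^^^^^^^^^^^^^^
ValueError: max() iterable argument is empty
```

Run:
```python
from h import *
T2,K=wristT()
M=np.array([[0,.997,-.084],[0,-.084,-.997],[-1,0,0]]); T1=np.eye(4);T1[:3,:3]=M;T1[:3,3]=[.4669,.0438,.2473];T1=T1@calibration('wrist')['tool_from_camera']
a=cv2.imread('pics/w1.png')[:,:,::-1].copy();b=cv2.imread('pics/w2.png')[:,:,::-1].copy()
print('stripe',*tri(ray(T1,K,(243,182.5)),ray(T2,K,(283,238))),plane(T2,K,(283,238),.105))
b1,b2=blob(a,'blue',(326,118),30,vmin=50),blob(b,'blue',(411,141),40,vmin=50);print(b1,b2,'blue',*tri(ray(T1,K,b1[0]),ray(T2,K,b2[0])),plane(T2,K,b2[0],.098))
```

```text
stripe [0.48407419 0.08301322 0.10588505] 0.00019436165060041625 [0.48379028 0.08295041 0.105     ]
((325.6514587402344, 118.37946319580078), (29.762008666992188, 31.56132698059082), 35.09073257446289) ((410.0509033203125, 142.2627716064453), (46.53550720214844, 51.8283576965332), 60.36567687988281) blue [ 0.54244752 -0.01010377  0.09228987] 5.6964040412145024e-05 [ 0.54294632 -0.00778785  0.098     ]
```

>>> move_arm([
  [[0.8,-0.2,0,0],[0.5,0,0,0],[0.3,0,0,0],[0.3,0,0,0],[0.2,0,0,0],[0.2,0,0,0],[0,0,0,0],[0,0,0,0]],
])

```text
clock: 4.0
tool_pos: [0.4845, 0.0837, 0.1014]
orientation: [22.2, 90.0, -72.5]
force: [-0.7, 0.2, -0.4]
opening: 0.0004
```

>>> move_arm([
  [[0,0,0,0],[0,0,0,0]],
])

```text
clock: 4.2
tool_pos: [0.4845, 0.0837, 0.1015]
orientation: [121.5, 90.0, 26.8]
force: [-0.1, -0.3, 0.0]
opening: 0.0003
```

>>> move_arm([
  [[0.1,0,0,0],[0,0,0,0],[0,0,0,0],[0,0,0,0]],
])

```text
clock: 4.6
tool_pos: [0.4845, 0.0837, 0.1004]
orientation: [97.9, 90.0, 3.2]
force: [-0.3, -0.5, -0.7]
opening: 0.0006
```

>>> move_arm([
  [[0.1,0,0,0],[0,0,0,0],[0,0,0,0],[0,0,0,0]],
])

```text
clock: 5.0
tool_pos: [0.4844, 0.0837, 0.0994]
orientation: [-36.4, 90.0, -131.1]
force: [-0.0, -0.2, 0.8]
opening: 0.0007
```

>>> move_arm([
  [[0.1,0,0,0],[0,0,0,0],[0,0,0,0],[0,0,0,0]],
])

```text
clock: 5.4
tool_pos: [0.4844, 0.0837, 0.0984]
orientation: [33.3, 90.0, -61.4]
force: [-0.5, -0.2, -0.7]
opening: 0.0003
```

No contact force yet, so I look before going further.

Run:
```python
from h import *
need([.486,.084,.1])
im,d=snapshot('wrist'); a=snapshot('scene')[0]
cv2.imwrite('pics/w3.png',np.hstack([cv2.resize(im[180:330,200:360,::-1],(400,375)),cv2.resize(a[130:230,245:351,::-1],(398,375))]))
```

```text
clk 5.4 tcp [0.4844 0.0837 0.0984] F [-0.5 -0.2 -0.7] J [ 32.8   8.7 -30.    0.  -51.3  52.5]
axes
 [[ 0.     0.997 -0.082]
 [-0.    -0.082 -0.997]
 [-1.     0.     0.   ]]
shift cm [-0.16  0.15 -0.04] spin [-3.14e+00  1.00e-03]
```

View pics/w3.png

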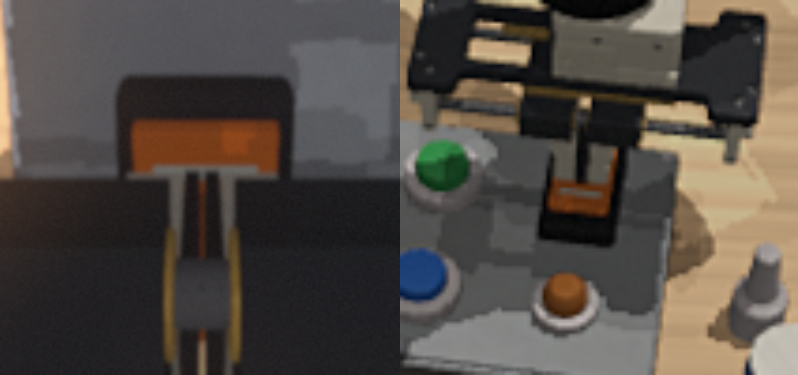

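The tips sit at the stripe, in or near contact. I keep going down in 1 mm steps and watch the force.

>>> move_arm([
  [[0.1,0,0,0],[0,0,0,0],[0,0,0,0],[0,0,0,0]],
])

```text
clock: 5.9
tool_pos: [0.4844, 0.0837, 0.0973]
orientation: [-49.8, 90.0, -144.5]
force: [-0.0, 0.4, -0.2]
opening: 0.0005
```

>>> move_arm([
  [[0.1,0,0,0],[0,0,0,0],[0,0,0,0],[0,0,0,0]],
])

```text
clock: 6.3
tool_pos: [0.4844, 0.0837, 0.0964]
orientation: [-55.0, 90.0, -149.7]
force: [-0.1, 0.0, -0.1]
opening: 0.0005
```

Run:
```python
from h import *
for n,pts in(('top',[(286,213),(283,245),(316,249),(268,228),(300,230),(300,310),(249,235),(249,248),(372,262)]),('scene',[(250,203),(256,173),(219,170),(235,187),(275,190),(100,260),(293,182),(294,170)])):
    d=np.load(f'pics/{n}0.npy'); c=calibration(n)
    for p in pts:
        z=np.median(d[p[1]-1:p[1]+2,p[0]-1:p[0]+2]); o,r=ray(c['T'],c['mtx'],p); print(n,p,(o+r*z).round(4))
```

```text
top (286, 213) [ 0.5415 -0.011   0.0976]
top (283, 245) [ 0.4584 -0.0056  0.0962]
top (316, 249) [ 0.4507 -0.0911  0.0998]
top (268, 228) [0.5012 0.0346 0.0746]
top (300, 230) [ 0.4984 -0.0504  0.0753]
top (300, 310) [ 0.2743 -0.0623 -0.0006]
top (249, 235) [0.4818 0.0829 0.1038]
top (249, 248) [0.4484 0.0819 0.1016]
top (372, 262) [ 0.4161 -0.2556  0.0285]
scene (250, 203) [ 0.5463 -0.0065  0.097 ]
scene (256, 173) [4.611e-01 1.000e-04 9.920e-02]
scene (219, 170) [ 0.457  -0.0865  0.0986]
scene (235, 187) [ 0.4856 -0.0476  0.0741]
scene (275, 190) [0.489  0.0459 0.0746]
scene (100, 260) [ 0.6574 -0.3419  0.0009]
scene (293, 182) [0.488  0.0866 0.1061]
scene (294, 170) [0.4467 0.0876 0.0993]
```

>>> move_arm([
  [[0.1,0,0,0],[0,0,0,0],[0,0,0,0],[0,0,0,0]],
])

```text
clock: 6.7
tool_pos: [0.4844, 0.0837, 0.0954]
orientation: [-70.0, 90.0, -164.7]
force: [-0.7, -0.5, -0.7]
opening: 0.0004
```

Run:
```python
from h import *
print(get_obs()['tau'].round(2))
im,d=snapshot('wrist'); T,K=wristT()
tip=[]
for v in range(200,300,4):
    row=[]
    for u in(268,275,281,288,295):
        o,r=ray(T,K,(u,v)); p=o+r*d[v,u]; row.append(f'{p[0]:.3f},{p[2]:.3f}' if d[v,u]>0 else '-')
    print(v,row)
a=snapshot('scene')[0]; cv2.imwrite('pics/w4.png',np.hstack([cv2.resize(im[180:330,200:360,::-1],(400,375)),cv2.resize(a[130:230,245:351,::-1],(398,375))]))
```

```text
[ -0.   -36.98  24.25   5.72   0.08   0.  ]
200 ['0.510,0.075', '0.510,0.076', '0.509,0.075', '0.508,0.074', '0.508,0.075']
204 ['0.507,0.075', '0.506,0.074', '0.506,0.076', '0.506,0.074', '0.505,0.073']
208 ['0.504,0.074', '0.504,0.075', '0.503,0.075', '0.503,0.075', '0.503,0.076']
212 ['0.503,0.080', '0.502,0.080', '0.502,0.079', '0.501,0.079', '0.501,0.080']
216 ['0.503,0.089', '0.502,0.087', '0.501,0.087', '0.501,0.088', '0.500,0.086']
220 ['0.500,0.091', '0.500,0.091', '0.499,0.090', '0.499,0.090', '0.499,0.090']
224 ['0.498,0.091', '0.497,0.091', '0.497,0.090', '0.497,0.091', '0.496,0.091']
228 ['0.495,0.092', '0.495,0.091', '0.494,0.091', '0.494,0.091', '0.493,0.091']
232 ['0.497,0.104', '0.497,0.106', '0.496,0.105', '0.497,0.106', '0.496,0.106']
236 ['0.495,0.106', '0.495,0.108', '0.495,0.108', '0.495,0.109', '0.495,0.108']
240 ['0.493,0.107', '0.493,0.108', '0.492,0.107', '0.492,0.107', '0.492,0.108']
244 ['0.490,0.106', '0.489,0.106', '0.489,0.106', '0.489,0.107', '0.489,0.107']
248 ['0.487,0.105', '0.487,0.106', '0.487,0.106', '0.486,0.106', '0.485,0.105']
252 ['0.496,0.13
[... 233 characters left out ...]
95,0.144', '0.494,0.142', '0.474,0.101', '0.494,0.143', '0.522,0.202']
268 ['0.493,0.144', '0.494,0.147', '0.471,0.102', '0.494,0.148', '-']
272 ['0.519,0.201', '0.494,0.151', '0.468,0.101', '0.493,0.150', '0.520,0.204']
276 ['0.520,0.204', '0.494,0.155', '0.465,0.101', '0.493,0.154', '0.520,0.205']
280 ['0.519,0.204', '0.494,0.158', '0.462,0.101', '0.493,0.158', '0.519,0.205']
284 ['0.519,0.206', '0.516,0.201', '0.516,0.202', '0.515,0.201', '0.518,0.206']
288 ['0.518,0.207', '0.516,0.204', '0.516,0.204', '0.515,0.202', '0.517,0.207']
292 ['0.517,0.208', '0.515,0.205', '0.515,0.205', '0.515,0.205', '0.516,0.207']
296 ['0.516,0.208', '0.514,0.205', '0.514,0.205', '0.514,0.204', '0.515,0.207']
```

View pics/w4.png

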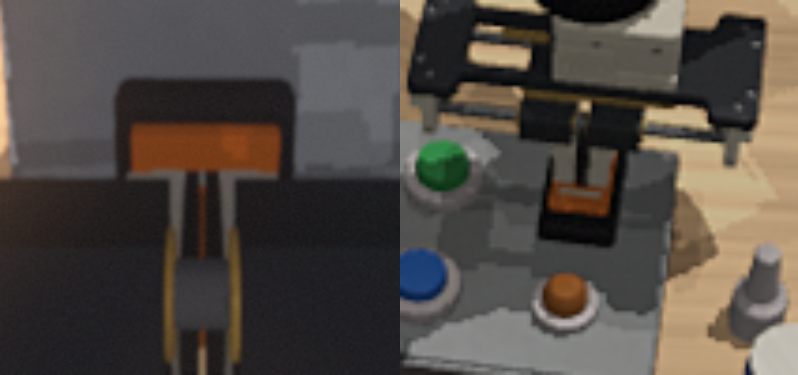

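The rocker is still off: its far end is at z 0.108. The depth shows the closed tips ending at about z 0.128 while the reported TCP is 0.095. So the fingers end about 30 mm above the nominal TCP, and I keep descending by force.

>>> move_arm([
  [[0.3,0,0,0],[0.3,0,0,0],[0.3,0,0,0],[0.2,0,0,0],[0,0,0,0],[0,0,0,0]],
])

```text
clock: 7.4
tool_pos: [0.4844, 0.0837, 0.0843]
orientation: [-43.2, 90.0, -137.9]
force: [-0.1, 0.7, -0.3]
opening: 0.0003
```

>>> move_arm([
  [[0.2,0,0,0],[0.2,0,0,0],[0,0,0,0],[0,0,0,0]],
])

```text
clock: 7.8
tool_pos: [0.4844, 0.0837, 0.0803]
orientation: [-63.1, 90.0, -157.8]
force: [-0.1, 0.2, 0.7]
opening: 0.0006
```

>>> move_arm([
  [[0.1,0,0,0],[0.1,0,0,0],[0,0,0,0],[0,0,0,0]],
])

```text
clock: 8.2
tool_pos: [0.4846, 0.0838, 0.0785]
orientation: [118.5, 90.0, 23.8]
force: [0.1, 0.5, 0.7]
opening: 0.0007
```

>>> move_arm([
  [[0.1,0,0,0],[0.1,0,0,0],[0,0,0,0],[0,0,0,0]],
])

```text
clock: 8.6
tool_pos: [0.4844, 0.0838, 0.0763]
orientation: [-119.6, 90.0, 145.7]
force: [1.0, 1.1, 1.1]
opening: 0.0002
```

>>> move_arm([
  [[0.1,0,0,0],[0.1,0,0,0],[0,0,0,0],[0,0,0,0]],
])

```text
clock: 9.0
tool_pos: [0.4843, 0.0837, 0.0742]
orientation: [-74.1, 90.0, -168.8]
force: [1.8, 0.3, 0.5]
opening: 0.0003
```

>>> move_arm([
  [[0.1,0,0,0],[0.1,0,0,0],[0,0,0,0],[0,0,0,0]],
])

```text
clock: 9.4
tool_pos: [0.4846, 0.0837, 0.073]
orientation: [86.7, 90.0, -8.0]
force: [-1.7, 0.3, 9.3]
opening: 0.0001
```

>>> move_arm([
  [[0.1,0,0,0],[0,0,0,0],[0,0,0,0]],
])

```text
clock: 9.7
tool_pos: [0.4846, 0.0837, 0.0729]
orientation: [93.4, 90.0, -1.2]
force: [-5.4, 1.1, 19.9]
opening: 0.0002
```

Run:
```python
from h import *
im,d=snapshot('wrist'); T,K=wristT()
for v in range(216,258,4):
    row=[]
    for u in(264,270,281,290,298):
        o,r=ray(T,K,(u,v)); p=o+r*d[v,u]; row.append(f'{p[0]:.3f},{p[2]:.3f}' if d[v,u]>0 else '-')
    print(v,row)
```

```text
216 ['0.505,0.075', '0.505,0.074', '0.505,0.075', '0.504,0.076', '0.504,0.074']
220 ['0.503,0.074', '0.502,0.075', '0.502,0.075', '0.502,0.075', '0.501,0.075']
224 ['0.503,0.082', '0.503,0.083', '0.502,0.082', '0.501,0.082', '0.501,0.083']
228 ['0.502,0.089', '0.502,0.089', '0.501,0.089', '0.501,0.088', '0.501,0.088']
232 ['0.501,0.091', '0.500,0.090', '0.500,0.091', '0.499,0.090', '0.499,0.090']
236 ['0.498,0.091', '0.498,0.090', '0.497,0.091', '0.497,0.091', '0.497,0.092']
240 ['0.499,0.099', '0.498,0.099', '0.498,0.099', '0.497,0.098', '0.497,0.099']
244 ['0.497,0.100', '0.496,0.099', '0.496,0.100', '0.496,0.100', '0.495,0.099']
248 ['0.494,0.100', '0.494,0.101', '0.493,0.099', '0.493,0.100', '0.493,0.100']
252 ['0.523,0.171', '0.496,0.109', '0.492,0.101', '0.494,0.108', '0.522,0.172']
256 ['0.523,0.174', '0.496,0.114', '0.489,0.100', '0.495,0.113', '0.522,0.174']
```

The rocker is now level at z 0.100, so it is fully on, with a 20 N stop force. The true fingertip height is tool_pos + 0.027. Now lift and go over blue.

>>> move_arm([
  [[-0.5,0,0,0],[-1.5,0,0,0],[-2,0,0,0],[0,1.7,2.2,0],[0,1.7,2.2,0],[0,1.7,2.2,0],[0,1.5,2.2,0],[0,0,0,0]],
])

```text
clock: 10.55
tool_pos: [0.5432, -0.0115, 0.1104]
orientation: [-67.5, 89.9, -162.3]
force: [-0.9, -0.7, -0.7]
opening: 0.0004
```

>>> move_arm([
  [[0,0,0,0],[0,0,0,0],[0,0,0,0]],
])

```text
clock: 10.85
tool_pos: [0.5425, -0.0088, 0.1113]
orientation: [-96.1, 90.0, 169.3]
force: [-0.1, 0.2, -0.0]
opening: 0.0005
```

Run:
```python
from h import *
im,d=snapshot('wrist'); need([.5427,-.009,.073])
a=snapshot('scene')[0]; cv2.imwrite('pics/w5.png',np.hstack([cv2.resize(im[160:330,190:371,::-1],(400,375)),cv2.resize(a[140:240,200:306,::-1],(398,375))]))
```

```text
clk 10.9 tcp [ 0.5427 -0.0088  0.1114] F [-0.1 -0.3  0.2] J [ 19.8  12.5 -23.   -0.  -54.5  65.6]
axes
 [[-0.     0.997 -0.081]
 [ 0.    -0.081 -0.997]
 [-1.    -0.    -0.   ]]
shift cm [3.84 0.01 0.02] spin [-3.139e+00  2.000e-03]
```

View pics/w5.png

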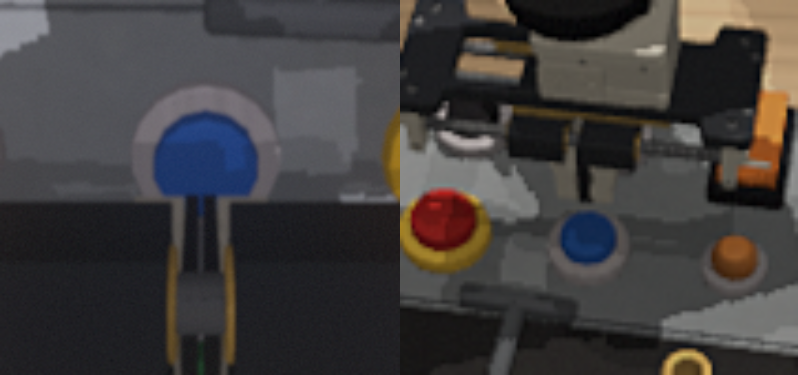

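The tips are centred on blue laterally. Pressing blue.

>>> move_arm([
  [[1.0,0,0,0],[1.0,0,0,0],[1.0,0,0,0],[0.6,0,0,0],[0.2,0,0,0],[0.2,0,0,0],[0,0,0,0],[0,0,0,0]],
])

```text
clock: 11.75
tool_pos: [0.5432, -0.0094, 0.0716]
orientation: [104.6, 90.0, 9.9]
force: [0.4, 0.5, 1.0]
opening: 0.0004
```

>>> move_arm([
  [[0.2,0,0,0],[0.2,0,0,0],[0.1,0,0,0],[0,0,0,0],[0,0,0,0]],
])

```text
clock: 12.25
tool_pos: [0.5434, -0.0093, 0.0665]
orientation: [104.7, 90.0, 10.0]
force: [1.9, 0.4, 2.7]
opening: 0.0004
```

>>> move_arm([
  [[0.1,0,0,0],[0,0,0,0],[0,0,0,0],[0,0,0,0]],
])

```text
clock: 12.65
tool_pos: [0.5433, -0.0093, 0.0655]
orientation: [109.3, 90.0, 14.6]
force: [0.8, 0.9, 2.2]
opening: 0.0004
```

>>> move_arm([
  [[0.1,0,0,0],[0.1,0,0,0],[0,0,0,0],[0,0,0,0]],
])

```text
clock: 13.05
tool_pos: [0.5433, -0.0093, 0.064]
orientation: [96.4, 90.0, 1.7]
force: [0.4, 0.5, 8.2]
opening: 0.0002
```

>>> move_arm([
  [[0.1,0,0,0],[0,0,0,0],[0,0,0,0],[0,0,0,0]],
])

```text
clock: 13.45
tool_pos: [0.5434, -0.0093, 0.0637]
orientation: [91.1, 89.9, -3.5]
force: [-4.0, 1.1, 14.6]
opening: 0.0006
```

The blue button is at its stop (15 N, with the tip down as predicted). Moving to green.

>>> move_arm([
  [[-0.5,0,0,0],[-1.5,0,0,0],[-2,0,0,0],[0,-2.9,0,0],[0,-2.9,0,0],[0,-2.75,0,0],[0,0,0,0],[0,0,0,0]],
])

```text
clock: 14.25
tool_pos: [0.457, -0.0025, 0.1024]
orientation: [-89.1, 90.0, 176.3]
force: [0.3, -0.1, 0.5]
opening: 0.0006
```

>>> move_arm([
  [[0,0,0,0],[0,0,0,0]],
])

```text
clock: 14.45
tool_pos: [0.4582, -0.0024, 0.1021]
orientation: [-62.6, 90.0, -157.3]
force: [-0.4, 0.2, -0.0]
opening: 0.0004
```

Run:
```python
from h import *
im,d=snapshot('wrist'); need([.458,-.0025,.073]); T,K=wristT()
e=blob(im,'blue',(281,90),80,vmin=50); u,v=map(int,e[0]); o,r=ray(T,K,(u,v)); print('blue',e,(o+r*np.median(d[v-3:v+4,u-3:u+4])).round(4))
for q in [(u-45,v-30),(u+50,v-35)]:
    o,r=ray(T,K,q); print('near',(o+r*d[q[1],q[0]]).round(4))
cv2.imwrite('pics/w6.png',im[:,:,::-1])
```

```text
clk 14.5 tcp [ 0.4581 -0.0025  0.102 ] F [-0.4  0.2 -0.2] J [ 24.4   5.3 -33.6  -0.  -51.2  60.9]
axes
 [[-0.001  0.997 -0.082]
 [-0.    -0.082 -0.997]
 [-1.    -0.001  0.   ]]
shift cm [ 2.9  -0.01  0.  ] spin [-3.141e+00  1.000e-03]
blue ((282.1691589355469, 107.0357437133789), (52.59551239013672, 54.877723693847656), 4.990644931793213) [ 0.5425 -0.0099  0.0906]
near [0.5636 0.0171 0.074 ]
near [ 0.5614 -0.0432  0.0754]
```

View pics/w6.png

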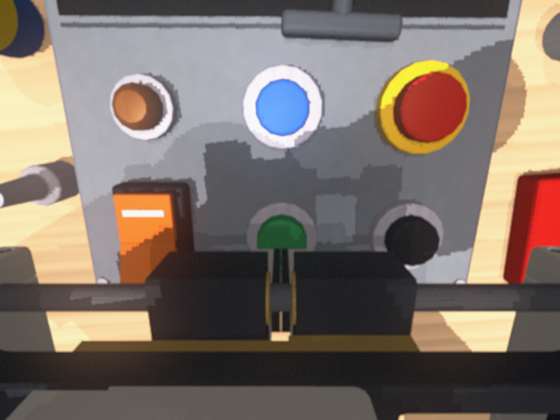

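Blue stays in: its top is at z 0.0906 against 0.091 expected. Green at (282,235) is lined up under the tips and the rocker is on. Pressing green.

>>> move_arm([
  [[1.0,0,0,0],[1.0,0,0,0],[0.5,0,0,0],[0.3,0,0,0],[0.2,0,0,0],[0.2,0,0,0],[0,0,0,0],[0,0,0,0]],
])

```text
clock: 15.3
tool_pos: [0.4576, -0.0025, 0.0705]
orientation: [-46.2, 90.0, -140.9]
force: [-2.1, -0.5, 2.7]
opening: 0.0005
```

>>> move_arm([
  [[0.2,0,0,0],[0.2,0,0,0],[0.2,0,0,0],[0,0,0,0],[0,0,0,0]],
])

```text
clock: 15.8
tool_pos: [0.4579, -0.0025, 0.0644]
orientation: [29.0, 90.0, -65.7]
force: [-2.4, -0.6, 5.9]
opening: 0.0005
```

>>> move_arm([
  [[0.1,0,0,0],[0,0,0,0],[0,0,0,0]],
])

```text
clock: 16.1
tool_pos: [0.4579, -0.0024, 0.064]
orientation: [65.7, 90.0, -29.0]
force: [-5.2, -0.7, 12.2]
opening: 0.0004
```

>>> move_arm([
  [[0.1,0,0,0],[0,0,0,0],[0,0,0,0],[0,0,0,0]],
])

```text
clock: 16.5
tool_pos: [0.458, -0.0025, 0.0638]
orientation: [78.2, 90.0, -16.4]
force: [-8.3, -0.6, 22.5]
opening: 0.0005
```

Run:
```python
from h import *
im,d=snapshot('wrist'); need([.458,-.0025,.064]); T,K=wristT()
for p in [(u,v) for u in(268,281,296) for v in(236,242,247)]:
    o,r=ray(T,K,p); print(p,im[p[1],p[0]],(o+r*d[p[1],p[0]]).round(4))
e=blob(im,'blue',(281,90),80,vmin=50); u,v=map(int,e[0]); o,r=ray(T,K,(u,v)); print('blue',(o+r*np.median(d[v-3:v+4,u-3:u+4])).round(4))
cv2.imwrite('pics/s7.png',snapshot('scene')[0][:,:,::-1])
```

```text
clk 16.55 tcp [ 0.4581 -0.0025  0.0638] F [-8.7  0.6 21.6] J [ 24.5   8.1 -36.4   0.  -45.4  60.8]
axes
 [[ 0.001  0.997 -0.081]
 [-0.    -0.081 -0.997]
 [-1.     0.001  0.   ]]
shift cm [-0.02 -0.01  0.01] spin [-3.14e+00  2.00e-03]
(268, 236) [73 83 75] [0.4735 0.0037 0.0875]
(268, 242) [35 82 48] [0.4709 0.0039 0.09  ]
(268, 247) [37 79 47] [0.4683 0.0041 0.0909]
(281, 236) [36 80 49] [ 0.4739 -0.0036  0.0902]
(281, 242) [33 81 47] [ 0.4704 -0.0033  0.0902]
(281, 247) [32 76 45] [ 0.4677 -0.0031  0.0909]
(296, 236) [106 107 106] [ 0.472  -0.0119  0.0869]
(296, 242) [38 98 54] [ 0.4692 -0.0116  0.0889]
(296, 247) [37 83 50] [ 0.4669 -0.0114  0.0906]
blue [ 0.543  -0.0096  0.0908]
```

View pics/s7.png

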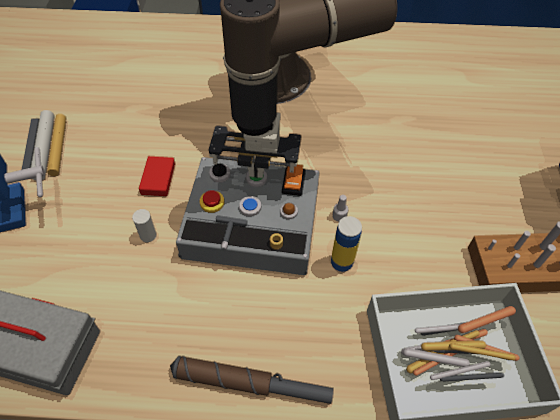

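Green is held down with its top at z 0.0905 (0.091 expected). Blue is still in at 0.0908. The scene shows every loose thing where it started: can (346,245), arbor (341,208), billet (145,226), case (157,175), bushing (277,241).

```bash
python3 -c "
from plant import *
print(get_obs()['force']); print(close_job())"
```

```text
[-8.44166535  0.29674533 21.43996521]
the job is handed in; nothing more can be done
None
```

I pressed the rocker fully on, then pushed the blue button fully in, then pressed the green button down. I handed the job in at about 16.6 s with the fingers still holding green at about 22 N.

- **Rocker:** the striped half measured level at z 0.100 m, which is its on height, with about 20 N against the stop. I did not measure it again later, but it still looked on in the picture before the green press.
- **Blue button:** its top measured z 0.0906 m, and 0.0908 m again at the end, against 0.091 m for fully in.
- **Green button:** its top measured about 0.0905 m while held, against 0.091 m for fully down.
- **Red, black and loose things:** I never went over the red or black button, though I did not measure their travel. In the last scene picture the loose things look unmoved.

**One disagreement:** the closed fingertips ended about 27 mm above the reported tool point, though the text puts it at the very end of the fingers. My first rocker press, aimed at the stated height, met nothing. I then used the depth pictures and the force reading to find the real contact height and used that for all three controls.

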